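Plug the slim burner into the bench gas outlet

ROBOT

A 6-joint arm with a two-finger parallel gripper is mounted at the origin on the work surface. World frame = base frame: x ahead of the robot, y to its left, z up, the work surface at z = 0. Lengths are in m, angles in rad, forces in N, time in s.
With the tool pointing down it reaches from about 0.25 to 0.775 m from the base axis. Payload 8.9 kg.
Tool frame: the origin (TCP) lies on the centre line of the jaws, within the pads' length; the fingertips stand 14 mm ahead of it and the grasp point (between the pads) lies 5 mm behind it; z points along the fingers, y is the line along which they close (so a half turn about z gives the same grasp; the last joint's range is limited). The gripper opens to 85 mm and grips with 20 to 120 N. Pads are 22 mm wide; open, the fingers measure 114 mm over their backs; the gripper's body (76 mm by 85 mm) begins 54 mm behind the grasp point. The pads swing forward as they close: fully open they stand 13 mm farther back than shut.
Start: joints at [-1.402, 0.291, -0.153, 1.127, 0, 1.431], TCP at [0.159, -0.5, 0.21] pointing down, gripper open.
Joint ranges: [-2.52, 2.52], [-0.91, 1.74], [-1.3, 1.37], [-1.96, 2.02], [-1.52, 1.47], [-3.14, 3.14]. Speed limits (rad/s): [2.22, 2.22, 2.79, 3.14, 3.14, 3.14].

INTERFACE

Orientations are given as a 3x3 rotation matrix whose columns are the frame's x, y, z axes.
In Python, from cell import * gives the robot as it stands. Calls block until the motion is done:
- move_pose(position, orientation): joint-space move of the TCP to a pose.
- move_straight(position, rate=0.15, frame=None, max_force=None): straight line of the TCP; frame=None keeps the orientation; rate is the mean speed in m/s. With max_force (N) it stops when the force on the tool has changed by that much, and returns True; else False.
- set_joints(angles): joint-space move.
- grip(opening): finger opening in m; the grip force is fixed at half the most; returns when the fingers have stopped.
- pause(seconds).
- ik(position, orientation): joint angles nearest the present ones, or None.
- get_image(name): name is "scene" or "top" or "wrist"; returns (picture, depth): 420x560x3 uint8, red, green, blue; 420x560 float32, m along the optical axis (not along the pixel's ray), 0 where there is no reading.
- camera_info(name): a dict with "camera_matrix" (3x3 intrinsics, pixels), "cam_to_world" (4x4, takes a point from camera to world coordinates); the wrist camera has in their place "mount" (4x4, takes a point from camera to tool coordinates, whose origin is the TCP and whose axes are the flange's). Camera axes: x right, y up, looking along -z (the intrinsics and any distortion apply to the point x, -y, -z); pixel columns grow to the right and rows downward; lengths in m; the calibration is good to about 2 mm. A picture is of the moment at which its call begins: read the wrist's pose just before it. camera_info takes no time and is no camera call.
A pose or a line that the arm cannot do raises Unreachable and nothing moves.
- job_done(): hands the job in; it is judged then, once.
Readings, each from a call of its own:
- get_time_s(): time.
- get_joint_positions(): joint angles.
- get_joint_vel(): joint speeds.
- get_effort(): joint torques, N m.
- get_tcp_pos(): TCP position.
- get_tool_rot(): TCP orientation.
- get_contact_force(): force on the tool from outside, world axes, zero at the start.
- get_ft_torque(): the same for the moment, N m.
- get_opening(): finger opening in m.
- get_gripper_force(): force on a finger pad.
Only numpy, scipy, OpenCV 4.12 (cv2) and the standard library are available. Lean on these libraries where they do the work, as an engineer would, in place of code of your own. Each camera call takes 0.05 s, during which the arm holds its last target. There are 200 camera calls.

TASK

Take the slim burner (the one with the thinner copper tube) out of its wooden stand and push its tube straight down into the push-in fitting on the bench gas outlet, past the grip until it is fully home against the stop inside, then let go and leave it there. Push firmly but do not ram it (never with more than about 20 N), and leave the wide burner, the dish, the mallet and the jar alone.

Things in the scene. Friction and masses are not known exactly. Their poses are not given: they have to be found in the camera images.
- burner: slim burner, about 0.25 kg, 140 mm tall, upright in the slim stand at first. Origin: lower end of its tube; z runs up along it. From the origin up: copper tube 16 mm in diameter to 75 mm; brass nut 36 mm in diameter, 75 to 83 mm; brass head 24 mm in diameter, 83 to 130 mm, the place to grip (fingertips may bear down on the nut); steel cap 28 mm in diameter, 130 to 140 mm
- burner_tip (a point): centre of the flat lower end of the slim burner's tube (same as its origin); the lowest 12 mm of the tube taper from 16 down to 11 mm in diameter
- wide_burner: the wide burner, not to be touched: same lengths, but tube 24 mm, nut 50 mm, head 36 mm and cap 40 mm in diameter; it stands upright in the wide stand, its top 150 mm above the bench. Origin: lower end of its tube
- stand_slim: fixed wooden block 70 x 70 x 45 mm with an upright hole of 17.5 mm, 35 mm deep, in which the slim burner stands (its tip 10 mm above the bench). Origin: centre of the underside. The two stands change places
- stand_wide: fixed wooden block 70 x 70 x 45 mm that holds the wide burner. Origin: centre of the underside
- outlet: bench gas outlet, fixed: steel block 110 x 80 x 30 mm with a pipe stub towards its +x (to 150 mm from the origin), carrying the push-in fitting upright in its middle. Origin: centre of the underside
- fitting: the upright push-in fitting on the outlet: brass, 34 mm in diameter, with a black collar 42 mm in diameter at its top, 90 mm above the bench. Origin: on its axis at bench height, the same as the outlet's
- mouth (a point): centre of the fitting's open mouth, 90 mm above the bench; z up. The bore, 18 mm wide, goes straight down. Spring jaws (the grip) 14 mm below the mouth resist the tube's taper with about 5 to 15 N, then drag on the tube with 3 to 10 N and hold it. Below is a sprung valve, then a solid stop where the force rises steeply
- valve (a joint): travel of the valve at the bottom of the bore, in m: 0 shut, 0.004 when the tube is home against the stop; opening it takes about 1 N. The stop lies 34 to 54 mm below the mouth: it differs each time, cannot be seen and has to be felt
- dish: copper dish lying on the bench, 176 mm in diameter, 14 mm high, a bystander. Origin: centre of the underside
- mallet: wooden mallet lying on the bench, a bystander: head 130 mm long along its x and 52 mm thick, handle 22 mm thick to 220 mm along its -y. Origin: under the centre of the head
- flux_jar: amber glass jar with a steel lid, 60 mm in diameter, 75 mm tall, a bystander. Origin: centre of the underside
Not all that is in view belongs to the job. What is shaped like the stand_slim but purple is not meant.

How it is judged:
By the outcome, as a careful person would: the job done as asked, in the order asked, and still so for the second after the job is handed in, with the robot touching nothing.
It also fails if it takes over 54 s, if anything falls off the work surface, if the arm or the gripper's body presses on something with over 40 N, if the wrist force passes 120 N, or if a joint passes its speed limit or range.

## Working session

There is one attempt and no reset: what is moved stays moved. The work goes in short steps, each a Python script; the robot and the scene stay as the last script left them, time stands still between calls to the robot, and variables do not carry over. Pictures are saved under pics/ and viewed, at most 10 in all, crops included, and the job is handed in when it is done.

```bash
mkdir -p pics; ls; python3 - <<'E'
from cell import *
import cv2,numpy as np
for n in("scene","top"):
    im,d=get_image(n); cv2.imwrite(f"pics/{n}0.png",im[:,:,::-1]); np.save(f"pics/{n}0.npy",d)
    i=camera_info(n); print(n,{k:np.round(v,4).tolist() if not isinstance(v,str) else v for k,v in i.items()})
print(get_time_s(),camera_info("wrist"))
E
```

```text
pics
scene {'camera_matrix': [[469.2, 0.0, 275.3126], [0.0, 469.2, 205.6135], [0.0, 0.0, 1.0]], 'cam_to_world': [[0.2103, -0.6827, 0.6998, 1.3069], [0.9776, 0.1417, -0.1556, -0.1748], [0.007, 0.7168, 0.6972, 0.8613], [0.0, 0.0, 0.0, 1.0]]}
top {'camera_matrix': [[399.6282, 0.0, 273.211], [0.0, 399.6282, 213.9997], [0.0, 0.0, 1.0]], 'cam_to_world': [[0.0051, 0.9954, -0.0957, 0.4137], [-1.0, 0.0045, -0.0069, -0.011], [-0.0065, 0.0958, 0.9954, 1.1828], [0.0, 0.0, 0.0, 1.0]]}
0.1 {'camera_matrix': array([[338.98947161,   0.        , 280.00644243],
       [  0.        , 338.98947161, 207.42967028],
       [  0.        ,   0.        ,   1.        ]]), 'mount': array([[-5.76858432e-04,  9.64983026e-01,  2.62311698e-01,
         6.64430315e-02],
       [ 9.99999802e-01,  4.90533286e-04,  3.94576468e-04,
        -6.39832261e-04],
       [ 2.52086975e-04,  2.62311874e-01, -9.64983118e-01,
        -1.63576641e-01],
       [ 0.00000000e+00,  0.00000000e+00,  0.00000000e+00,
         1.00000000e+00]])}
```

View pics/top0.png

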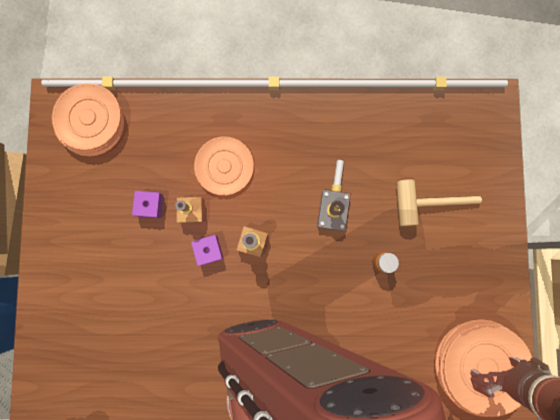

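View pics/scene0.png

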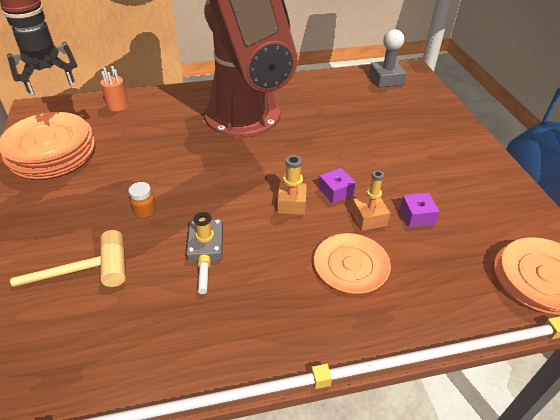

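Top view: two burners in wooden stands, at (184,206) and (251,240). The purple blocks at (147,204) and (207,250) are decoys. The fitting is at (336,208), the dish at (224,166), the mallet at (408,203) and the jar at (388,263). The burner at top (184,206) / scene (376,185) looks slimmer. I'll confirm that with an enlarged crop and measured widths.

```bash
cat > h.py <<'E'
import cv2,numpy as np
def cloud(K,T,d):
    v,u=np.mgrid[:d.shape[0],:d.shape[1]]
    P=np.stack([(u-K[0,2])/K[0,0]*d,-(v-K[1,2])/K[1,1]*d,-d],-1)
    W=P@T[:3,:3].T+T[:3,3]; W[d<=0]=np.nan; return W
E
python3 - <<'E'
from cell import *; from h import *
im=cv2.imread("pics/scene0.png"); cv2.imwrite("pics/crop.png",cv2.resize(im[140:240,260:450],None,fx=4,fy=4,interpolation=cv2.INTER_CUBIC))
for n,boxes in(("top",{"A":(160,180,215,235),"B":(225,215,285,270),"F":(312,165,360,240)}),("scene",{"A":(350,160,395,235),"B":(270,145,315,218),"F":(180,205,230,270)})):
    i=camera_info(n); W=cloud(i["camera_matrix"],i["cam_to_world"],np.load(f"pics/{n}0.npy"))
    for k,(u0,v0,u1,v1) in boxes.items():
        P=W[v0:v1,u0:u1].reshape(-1,3); P=P[~np.isnan(P[:,0])]
        for lo,hi in((.141,.16),(.1,.135),(.084,.098),(.038,.052),(.022,.037)):
            q=P[(P[:,2]>lo)&(P[:,2]<hi)]
            if len(q)>5:
                c,r=cv2.minEnclosingCircle(q[:,:2].astype(np.float32)); rc=cv2.minAreaRect(q[:,:2].astype(np.float32))
                print(n,k,lo,len(q),np.round(c,4),round(2*r,3),"rect",np.round(rc[0],4),np.round(rc[1],3),round(rc[2],1),"z",np.round(np.median(q[:,2]),4))
E
```

```text
top A 0.141 91 [0.5366 0.2381] 0.028 rect [0.5373 0.2381] [0.026 0.026] 46.8 z 0.1507
top A 0.1 25 [0.5345 0.2343] 0.022 rect [0.5325 0.2312] [0.007 0.022] 57.9 z 0.1169
top A 0.084 55 [0.5366 0.2376] 0.035 rect [0.5352 0.2347] [0.026 0.033] 63.2 z 0.0931
top A 0.038 444 [0.5412 0.2641] 0.142 rect [0.5378 0.2639] [0.126 0.073] 87.1 z 0.0456
top A 0.022 47 [0.5455 0.2641] 0.147 rect [0.5428 0.2648] [0.132 0.072] 84.0 z 0.0304
top B 0.141 185 [0.4464 0.0573] 0.04 rect [0.4461 0.0577] [0.037 0.038] 45.2 z 0.1507
top B 0.084 70 [0.4461 0.0573] 0.049 rect [0.4445 0.0548] [0.043 0.049] 60.3 z 0.0936
top B 0.038 349 [0.4458 0.0568] 0.097 rect [0.4465 0.0573] [0.07 0.07] 73.9 z 0.0458
top B 0.022 6 [0.4379 0.0233] 0.06 rect [0.4378 0.0232] [0.   0.06] 73.5 z 0.0296
top F 0.084 145 [ 0.5387 -0.1791] 0.041 rect [ 0.5389 -0.1786] [0.039 0.039] 89.3 z 0.0908
top F 0.038 50 [ 0.5392 -0.1791] 0.109 rect [ 0.5375 -0.1739] [0.108 0.028] 17.6 z 0.0411
top F 0.022 992 [ 0.5746 -0.1836] 0.197 rect [ 0.5779 -0.1845] [0.081 0.19 ] 81.7 z 0.0306
scene A 0.141 108 [0.5387 0.2404] 0.033 rect [0.5382 0.2406]
[... 399 characters left out ...]
.4481 0.0605] 0.043 rect [0.4482 0.0601] [0.036 0.042] 77.2 z 0.151
scene B 0.1 158 [0.4499 0.0595] 0.036 rect [0.4567 0.0576] [0.036 0.021] 74.1 z 0.1178
scene B 0.084 123 [0.4489 0.0595] 0.051 rect [0.4544 0.0576] [0.048 0.037] 69.5 z 0.0938
scene B 0.038 459 [0.4472 0.0606] 0.099 rect [0.4472 0.0604] [0.07  0.076] 73.8 z 0.0462
scene B 0.022 119 [0.4808 0.0509] 0.069 rect [0.4806 0.0509] [0.069 0.009] 73.8 z 0.0293
scene F 0.084 178 [ 0.5403 -0.1753] 0.045 rect [ 0.5393 -0.1762] [0.04  0.042] 65.6 z 0.0907
scene F 0.038 88 [ 0.5413 -0.1755] 0.111 rect [ 0.5436 -0.1742] [0.036 0.107] 29.0 z 0.0431
scene F 0.022 1042 [ 0.5563 -0.1808] 0.161 rect [ 0.5597 -0.179 ] [0.081 0.154] 81.1 z 0.0309
```

View pics/crop.png

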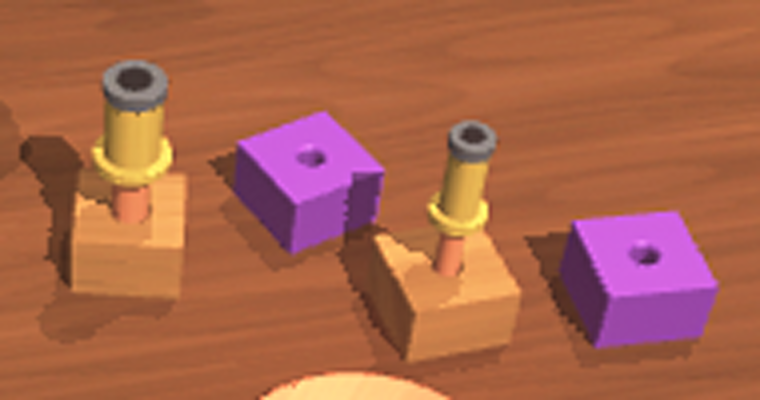

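The right-hand burner in the crop at (470,190) is slim: measured cap 28 mm, nut 35 mm. It is top (184,206) / scene (376,185), at about (0.538,0.239). The left one at (135,130) has a cap of 40 mm and a nut of 50 mm, so it is the wide one and I leave it alone. Next I look at the fitting and then the burner with the wrist camera at equal camera distance, so its bias cancels.

```bash
cat >> h.py <<'E'
R=np.array([[1.,0,0],[0,-1,0],[0,0,-1]])
def top_centre(cell,guess,zlo,zhi,name,rad=.035):
    p,Rt=np.array(cell.get_tcp_pos()),np.array(cell.get_tool_rot()); im,d=cell.get_image("wrist")
    cv2.imwrite(f"pics/{name}.png",im[:,:,::-1]); i=cell.camera_info("wrist")
    T=np.eye(4); T[:3,:3]=Rt; T[:3,3]=p
    P=cloud(i["camera_matrix"],T@i["mount"],d).reshape(-1,3)
    q=P[(P[:,2]>zlo)&(P[:,2]<zhi)&(np.hypot(P[:,0]-guess[0],P[:,1]-guess[1])<rad)][:,:2].astype(np.float32)
    c,r=cv2.minEnclosingCircle(q); e=cv2.fitEllipse(cv2.convexHull(q))
    return len(q),np.round(c,4),round(2*r,4),np.round(e[0],4),np.round(e[1],4),np.round(p,4)
E
python3 - <<'E'
import cell; from cell import *; from h import *
A=[.5378,.2392];F=[.5394,-.1773]
print(get_tool_rot())
for r in(R,R@np.diag([-1,-1,1])):
    print([None if (q:=ik([*p,z],r)) is None else np.round(q,2) for p in(A,F) for z in(.11,.25)])
move_pose([*F,.19],R); pause(.3); print(get_time_s(),top_centre(cell,F,.083,.1,"wF"))
move_straight([*F,.25]);move_pose([*A,.25],R); pause(.3); print(get_time_s(),top_centre(cell,A,.143,.16,"wA"))
cv2.imwrite("pics/w.png",np.hstack([cv2.imread("pics/w%s.png"%k)[:,80:480] for k in"FA"]))
E
```

```text
[[ 9.53000111e-01  3.02969882e-01 -1.96650784e-04]
 [ 3.02969912e-01 -9.52999500e-01  1.08885847e-03]
 [ 1.42483222e-04 -1.09726151e-03 -9.99999388e-01]]
[array([ 0.29,  0.48, -0.14,  0.95,  0.  , -2.85]), array([ 0.29,  0.4 ,  0.11,  1.28,  0.  , -2.85]), array([-0.45,  0.44, -0.2 ,  0.93,  0.  ,  2.7 ]), array([-0.45,  0.36,  0.05,  1.26,  0.  ,  2.7 ])]
[array([ 0.29,  0.48, -0.14,  0.95,  0.  ,  0.29]), array([0.29, 0.4 , 0.11, 1.28, 0.  , 0.29]), array([-0.45,  0.44, -0.2 ,  0.93,  0.  , -0.45]), array([-0.45,  0.36,  0.05,  1.26,  0.  , -0.45])]
2.2167 (1656, array([ 0.5376, -0.1764]), 0.0419, array([ 0.5379, -0.1765]), array([0.041 , 0.0412]), array([ 0.5392, -0.1778,  0.19  ]))
7.675 (927, array([0.537 , 0.2408]), 0.0279, array([0.5371, 0.2409]), array([0.0273, 0.0276]), array([0.5378, 0.2392, 0.25  ]))
```

View pics/w.png

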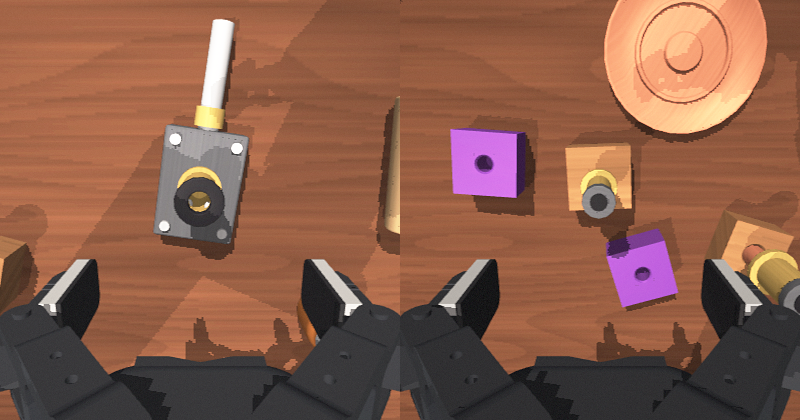

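The left half shows the collar at (199,202). The right half shows the slim burner's cap at (599,202), same pixel, with the dish and purple blocks clear of it. I'll turn the wrist by half a turn, which avoids the joint 6 wrap. The average of the two views cancels the camera bias. Then I grip.

```bash
cat >> h.py <<'E'
R2=R@np.diag([-1.,-1,1])
E
python3 - <<'E'
import cell; from cell import *; from h import *
A=np.array([.5371,.2408])
move_pose([*A,.25],R2); pause(.3); r=top_centre(cell,A,.143,.16,"wA2"); print(get_time_s(),r)
A2=(A+r[3])/2; F=np.array([.5378,-.1765])+A2-A; print("A",A2,"F",F)
np.save("AF.npy",np.array([A2,F]))
move_straight([*A2,.17]); print(move_straight([*A2,.110],rate=.06,max_force=6),get_tcp_pos(),get_contact_force())
f0=np.array(get_contact_force()); grip(0.0); print(get_opening(),get_gripper_force(),get_contact_force()-f0,get_time_s())
im,_=get_image("wrist");cv2.imwrite("pics/g.png",im[:,:,::-1])
E
```

```text
10.725 (925, array([0.5368, 0.2416]), 0.028, array([0.5367, 0.2417]), array([0.0272, 0.0274]), array([0.5371, 0.2408, 0.25  ]))
A [0.5369  0.24125] F [ 0.5376  -0.17605]
False [0.53720045 0.24136199 0.1104017 ] [ 0.20555892 -0.19753557 -0.70470418]
0.02555991006579581 58.675689697265625 [0.07714653 0.12700119 4.70679069] 13.15
```

View pics/g.png

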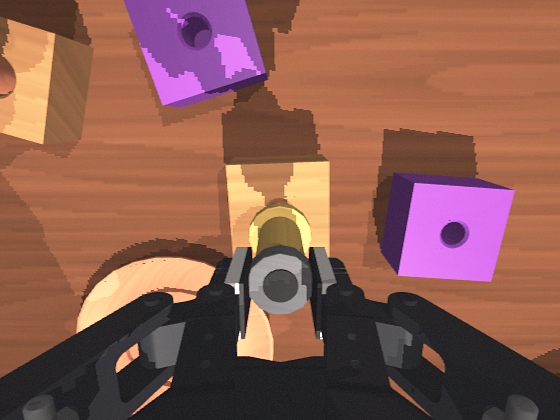

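The head is gripped (opening 25.6 mm, 59 N on the pads), with the cap at (280,280) centred between the pads. Now I lift it straight out and carry it over the mouth.

```bash
python3 - <<'E'
import cell; from cell import *; from h import *
A,F=np.load("AF.npy"); p=get_tcp_pos(); F=F+(np.array(p[:2])-A)
print(move_straight([p[0],p[1],.16],rate=.06,max_force=25)); move_straight([p[0],p[1],.225])
print(get_opening(),get_contact_force(),get_time_s())
move_pose([*F,.225],R2); pause(.3); print(get_tcp_pos(),F,get_contact_force(),get_opening(),get_time_s())
im,d=get_image("scene"); cv2.imwrite("pics/s2.png",cv2.resize(im[130:280,140:290,::-1],None,fx=4,fy=4,interpolation=cv2.INTER_CUBIC))
np.save("pics/s2.npy",d); i=camera_info("scene"); W=cloud(i["camera_matrix"],i["cam_to_world"],d).reshape(-1,3)
for lo,hi in((.125,.18),(.086,.096)):
    q=W[(W[:,2]>lo)&(W[:,2]<hi)&(np.hypot(W[:,0]-F[0],W[:,1]-F[1])<.03)]
    for z in np.arange(lo,hi,.01):
        s=q[(q[:,2]>z)&(q[:,2]<z+.01)]
        if len(s)>3: print(round(z,3),len(s),"x max",s[:,0].max().round(4),"y",s[:,1].min().round(4),s[:,1].max().round(4),"mid",((s[:,1].min()+s[:,1].max())/2).round(4))
E
```

```text
False
0.02520269856345311 [-0.21947125 -0.4304225  -2.4303803 ] 14.7667
[ 0.53815751 -0.17536944  0.22500903] [ 0.53795009 -0.17596699] [-0.27517039  0.92606884 -3.65595262] 0.02533910404881745 16.6083
0.125 12 x max 0.546 y -0.1791 -0.1694 mid -0.1743
0.135 21 x max 0.5479 y -0.1821 -0.1689 mid -0.1755
0.145 23 x max 0.55 y -0.1812 -0.1673 mid -0.1742
0.155 24 x max 0.5482 y -0.1823 -0.1671 mid -0.1747
0.165 23 x max 0.548 y -0.1814 -0.1677 mid -0.1745
0.175 14 x max 0.5488 y -0.1822 -0.1671 mid -0.1746
0.086 171 x max 0.5602 y -0.1962 -0.1553 mid -0.1757
```

View pics/s2.png

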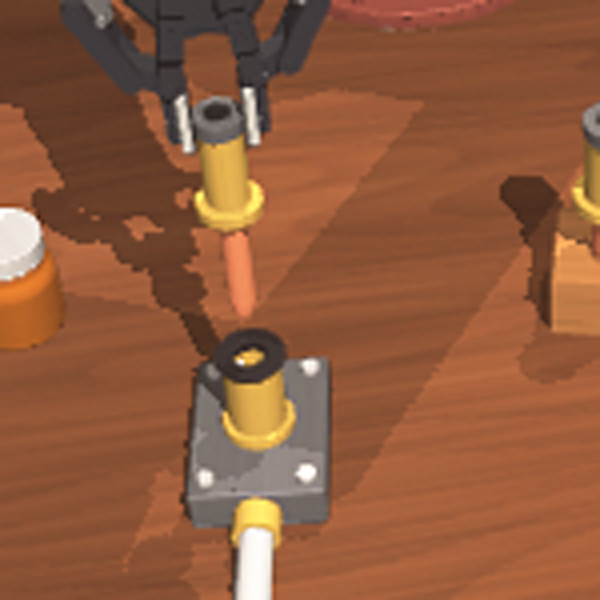

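The burner hangs upright just above the collar (tip at crop (243,312), mouth at (250,355)), about 1 mm off in +y. The pads look high on the head, so I'll check the tip height before inserting.

```bash
python3 - <<'E'
from cell import *; from h import *
i=camera_info("scene"); W=cloud(i["camera_matrix"],i["cam_to_world"],np.load("pics/s2.npy"))[130:280,140:290].reshape(-1,3)
q=W[(np.hypot(W[:,0]-.5385,W[:,1]+.1755)<.03)&(W[:,2]>.095)]
for z in np.arange(.095,.28,.005):
    s=q[(q[:,2]>z)&(q[:,2]<z+.005)]
    if len(s): print(round(z,3),len(s),"xmax",s[:,0].max().round(4),"y",s[:,1].min().round(4),s[:,1].max().round(4))
E
```

```text
0.125 5 xmax 0.546 y -0.1791 -0.1701
0.13 7 xmax 0.5459 y -0.1788 -0.1694
0.135 10 xmax 0.5465 y -0.1821 -0.1692
0.14 11 xmax 0.5479 y -0.1818 -0.1689
0.145 12 xmax 0.55 y -0.1812 -0.1679
0.15 11 xmax 0.5482 y -0.1808 -0.1673
0.155 14 xmax 0.5482 y -0.1823 -0.1671
0.16 10 xmax 0.5481 y -0.182 -0.1714
0.165 11 xmax 0.548 y -0.1814 -0.1683
0.17 12 xmax 0.5476 y -0.181 -0.1677
0.175 14 xmax 0.5488 y -0.1822 -0.1671
0.18 14 xmax 0.5487 y -0.1819 -0.169
0.185 9 xmax 0.5473 y -0.1812 -0.1684
0.19 5 xmax 0.5489 y -0.177 -0.1705
0.2 22 xmax 0.5564 y -0.1921 -0.1583
0.205 71 xmax 0.5587 y -0.1917 -0.1574
0.21 29 xmax 0.5549 y -0.1908 -0.1592
0.215 21 xmax 0.5517 y -0.1863 -0.1629
0.22 20 xmax 0.5535 y -0.1857 -0.1626
0.225 24 xmax 0.5527 y -0.1853 -0.1644
0.23 20 xmax 0.5522 y -0.1862 -0.1639
0.235 23 xmax 0.5519 y -0.1858 -0.1633
0.24 25 xmax 0.5527 y -0.1855 -0.1624
0.245 21 xmax 0.5518 y -0.1863 -0.1646
0.25 31 xmax 0.5526 y -0.193 -0.1494
0.255 42 xmax 0.5547 y -0.1996 -0.1492
0.26 65 xmax 0.5553 y -0.1994 -0.1487
0.265 107 xmax 0.553 y -0.2003 -0.1482
0.27 25 xmax 0.5528 y -0.2 -0.1498
0.275 27 xmax 0.5509 y -0.1993 -0.1492
0.28 26 xmax 0.5532 y -0.2006 -0.1488
```

```bash
python3 - <<'E'
from cell import *; from h import *
c=np.array([.5373,-.1769]); off=.1904
move_straight([*c,.205],rate=.05); pause(.3); f0=np.array(get_contact_force()); print(get_tcp_pos(),f0)
hit=move_straight([*c,off-.011],rate=.03,max_force=5)
pause(.2); print("rim",hit,get_tcp_pos(),np.round(get_contact_force()-f0,2),get_ft_torque(),get_time_s())
if not hit:
    z=off-.011
    while z>off-.0285:
        z-=.0025; hit=move_straight([*c,z],rate=.012,max_force=15); df=get_contact_force()-f0
        print(hit,round(1e3*(off-get_tcp_pos()[2]),2),np.round(df,2))
        if hit or abs(df[2])>16.5 or np.hypot(*df[:2])>8: break
print(get_tcp_pos(),get_opening(),get_time_s()); np.save("f0.npy",f0)
E
```

```text
[ 0.53744819 -0.17697736  0.20522738] [-0.25566132  0.47811769 -2.0737697 ]
rim False [ 0.53741996 -0.17696064  0.17957978] [-0.25 -1.55 -1.47] [ 0.02864393 -0.0368655   0.00173991] 18.7083
False 13.63 [-0.23 -1.21  0.3 ]
False 16.1 [ 0.84 -0.31 -1.33]
False 18.59 [ 1.05  0.26 -0.79]
False 21.03 [ 0.26 -0.34  0.96]
False 23.68 [ 0.27 -1.59  0.93]
False 26.96 [ 0.99 -0.66 -6.08]
True 27.63 [ 0.19 -0.27  6.49]
[ 0.53746324 -0.17681692  0.1627731 ] 0.025491762707280895 21.0833
```

In the bore with little side force. The jaws' hump is at about 27 mm of depth. I continue in small steps and read settled forces.

```bash
cat > ins.py <<'E'
import sys
from cell import *; from h import *
c=np.array([.5373,-.1769]); off=.1904; f0=np.load("f0.npy")
def fz(n=6):
    s=[]
    for _ in range(n): pause(.03); s.append(get_contact_force()-f0)
    return np.mean(s,0)
def step(z,lim,rate=.01):
    b=fz(3)[2]; hit=move_straight([*c,z],rate=rate,max_force=max(3,lim-max(b,0))); f=fz(4)
    print(hit,"cmd",round(1e3*(off-z),2),"act",round(1e3*(off-get_tcp_pos()[2]),2),np.round(f,2),"t",round(get_time_s(),1)); return hit,f
E
python3 - <<'E'
from ins import *
print(fz()); z=get_tcp_pos()[2]
for k in range(4):
    z-=.002; hit,f=step(z,16)
    if hit or f[2]>13: break
print(get_opening())
E
```

```text
[-0.17192553 -0.41893734  7.45812707]
False cmd 29.76 act 29.02 [0.19 0.09 8.28] t 21.8
False cmd 31.76 act 31.01 [0.58 0.15 7.71] t 22.4
False cmd 33.76 act 33.05 [-0.05 -0.23  7.93] t 23.0
False cmd 35.76 act 35.03 [ 0.13 -0.27  8.07] t 23.6
0.025658296771029744
```

Through the jaws, with steady drag of about 8 N. Next is feeling for the stop.

```bash
python3 - <<'E'
from ins import *
z=off-.03576
for k in range(14):
    z-=.0015; hit,f=step(z,14.5,.012)
    if hit or f[2]>12.5: break
print(get_opening())
E
```

```text
False cmd 37.26 act 36.81 [-0.09  0.06  7.51] t 24.1
False cmd 38.76 act 38.47 [ 0.37 -0.3   7.07] t 24.6
False cmd 40.26 act 40.1 [ 0.2  -0.61  7.52] t 25.1
False cmd 41.76 act 41.73 [ 0.09 -0.39  6.87] t 25.6
False cmd 43.26 act 43.31 [-0.25 -0.78  6.59] t 26.1
False cmd 44.76 act 44.8 [ 0.47 -0.06  6.27] t 26.6
False cmd 46.26 act 46.24 [ 0.62 -0.36  6.17] t 27.1
False cmd 47.76 act 47.77 [ 0.23 -0.43  6.69] t 27.6
True cmd 49.26 act 48.56 [ 0.22 -0.1   6.8 ] t 28.1
0.0250969737632828
```

```bash
python3 - <<'E'
from ins import *
z=get_tcp_pos()[2]
for k in range(8):
    z-=.0005; hit,f=step(z,16,.005)
    if f[2]>13.5: break
print(get_opening())
E
```

```text
False cmd 49.06 act 48.59 [0.45 0.53 9.85] t 28.6
False cmd 49.56 act 48.64 [ 0.22  0.84 13.35] t 29.1
False cmd 50.06 act 48.7 [-1.000e-02  6.700e-01  1.683e+01] t 29.6
0.02557909805370051
```

The force rises steeply with no further travel, so the tube is home at 48.6 mm (peak about 17 N). I ease the load, release, retreat upward and check.

```bash
python3 - <<'E'
from ins import *
move_straight([*c,off-.0493],rate=.01); print(fz(),1e3*(off-get_tcp_pos()[2]))
grip(.06); print(get_opening(),fz(4),get_tcp_pos())
p=get_tcp_pos(); move_straight([p[0],p[1],.16],rate=.05,max_force=8); move_straight([p[0],p[1],.27])
move_pose([.45,-.40,.28],R2) if ik([.45,-.40,.28],R2) is not None else None
pause(.3); print(get_time_s(),get_contact_force()-f0)
im,d=get_image("scene"); cv2.imwrite("pics/s3.png",im[:,:,::-1]); 
for n in("scene","top"):
    if n=="top": im,d=get_image(n)
    i=camera_info(n); W=cloud(i["camera_matrix"],i["cam_to_world"],d).reshape(-1,3)
    q=W[(np.hypot(W[:,0]-c[0],W[:,1]-c[1])<.03)&(W[:,2]>.165)]
    if len(q): print(n,len(q),"cap z",np.median(q[:,2]),q[:,2].max(),cv2.minEnclosingCircle(q[q[:,2]>.175][:,:2].astype(np.float32)))
E
```

```text
[ 0.30677502  0.1484686  11.94703056] 48.61770756439282
0.05982019793223114 [ 0.18948315 -0.37082823  2.04643097] [ 0.53722258 -0.17687471  0.14096332]
33.275 [-0.69521009 -0.86463808  3.38539869]
scene 152 cap z 0.1822610105459005 0.1869295135912371 ((0.5393215417861938, -0.17556504905223846), 0.015269845724105835)
top 100 cap z 0.18356946278011993 0.18746908572866572 ((0.5380938053131104, -0.17859244346618652), 0.014140919782221317)
```

View pics/s3.png

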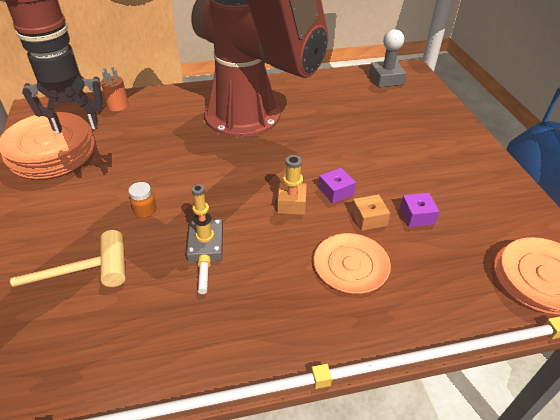

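The burner stands upright in the fitting at (199,200), the slim stand is empty at (372,210), and everything else is untouched. Cap height reads about 2 mm above my reckoning, so I check whether it sprang back or just sat higher in the grip.

```bash
python3 - <<'E'
from ins import *
i=camera_info("scene"); K,T=i["camera_matrix"],i["cam_to_world"]
def cap(W,x,y,lo,hi,r=.0135):
    q=W[(np.hypot(W[...,0]-x,W[...,1]-y)<r)&(W[...,2]>lo)&(W[...,2]<hi)]; return len(q),np.round([np.median(q[:,2]),np.percentile(q[:,2],80)],4)
W=cloud(K,T,np.load("pics/s2.npy")); print("held cap-TCP(.2250)",cap(W,.5398,-.1748,.257,.275))
print("held nut",cap(W,.5405,-.1746,.198,.213,.02))
W=cloud(K,T,np.load("pics/scene0.npy")); print("start",cap(W,.5387,.2402,.143,.16),"nut",cap(W,.5395,.24,.084,.098,.02),"wide",cap(W,.4485,.0600,.143,.16))
for k in range(3):
    W=cloud(K,T,get_image("scene")[1]); print("now scene",cap(W,.5393,-.1756,.174,.192),"nut",cap(W,.5395,-.1756,.113,.13,.02),"wide",cap(W,.4485,.06,.143,.16))
j=camera_info("top"); W=cloud(j["camera_matrix"],j["cam_to_world"],get_image("top")[1]); print("now top",cap(W,.538,-.1786,.174,.192),cap(W,.4464,.0575,.143,.16)); print(get_time_s())
E
```

```text
held cap-TCP(.2250) (110, array([0.2656, 0.2669]))
held nut (114, array([0.2085, 0.2099]))
start (84, array([0.1511, 0.1527])) nut (84, array([0.0941, 0.0956])) wide (61, array([0.1524, 0.1534]))
now scene (107, array([0.1835, 0.1847])) nut (102, array([0.1255, 0.1274])) wide (58, array([0.1517, 0.1528]))
now scene (103, array([0.1835, 0.1844])) nut (97, array([0.1257, 0.1273])) wide (62, array([0.1519, 0.1532]))
now scene (103, array([0.1829, 0.1842])) nut (101, array([0.1257, 0.1276])) wide (59, array([0.1522, 0.153 ]))
now top (86, array([0.1837, 0.1851])) (85, array([0.1517, 0.1533]))
33.575
```

Corrected for the 1.1 mm camera bias, both cap and nut put the tip at about 42 mm above the bench. The held estimate at release was 41.4 mm, so there was no spring-back beyond noise and the tube is still home. Handing in.

```bash
python3 -c "
from cell import *
print(job_done(),get_time_s())"
```

```text
the job is handed in; nothing more can be done
the job is handed in; nothing more can be done
```

The slim burner is out of its stand and pushed into the push-in fitting, where I felt a hard stop about 48 mm below the mouth at roughly 17 N. It is released and standing upright, nothing else was touched, and the job was handed in at about 34 s.

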